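Key on and start the measuring machine

ROBOT

A 6-joint arm with a two-finger parallel gripper is mounted at the origin on the work surface. World frame = base frame: x ahead of the robot, y to its left, z up, the work surface at z = 0. Lengths are in m, angles in rad, forces in N, time in s.
With the tool pointing down it reaches from about 0.35 to 0.975 m from the base axis. Payload 4.9 kg.
Tool frame: the origin (TCP) lies at the very end of the fingers, on their centre line; the grasp point (between the pads) lies 19 mm behind it; z points along the fingers, y is the line along which they close (so a half turn about z gives the same grasp; the last joint's range is limited). The gripper opens to 85 mm and grips with 20 to 120 N. Pads are 22 mm wide; open, the fingers measure 114 mm over their backs; the gripper's body (76 mm by 85 mm) begins 54 mm behind the grasp point. The pads swing forward as they close: fully open they stand 13 mm farther back than shut.
Start: joints at [1.014, 0.053, 1.613, -0, 1.476, -0.119], TCP at [0.265, 0.566, 0.231] pointing down, gripper open.
Joint ranges: [-3.01, 3.01], [-1.01, 2.22], [0.06, 2.58], [-1.02, 4.17], [0.09, 2.62], [-3.14, 3.14]. Speed limits (rad/s): [2.57, 2.57, 3.14, 3.14, 3.14, 3.14].

INTERFACE

Orientations are given as a unit quaternion [w, x, y, z].
In Python, from plant import monitor, vision, manip gives the robot as it stands. The module is installed in compiled form; this text tells all that it offers.
- The arm moves only by the tool arm_command, never from a script. Its argument "rows" is a list of rows, each a list of 3 entries, a list of its own where there are three numbers: the finger opening in mm, from 0 to 85.4, then the shift along the world's x, y, z in units of 30 cm (1.0 is 30 cm), then the turn, a rotation vector about the world's x, y, z in units of pi/2 rad (1.0 is pi/2 rad). In form: [[claw, [x, y, z], [wx, wy, wz]], ...]. A call has 1 to 12 rows; each row is the pose to reach, as a shift and turn from the pose commanded when the call began; what a row does not reach only later rows make up. A row lasts 1/12 s, in which the tool goes at most 41.7 mm and 7.16 degrees, less where a joint would pass 70% of its speed; a pose out of reach is approached as far as the arm can. A call with a number of a shift or a turn outside -1 to 1 is refused whole. A call with a gripper value outside its range is refused whole. The fingers move at their own pace and stop on an object; the grip force is fixed at half the most. Time passes only in rows, so rows that repeat a pose let the fingers close. It gives the time, the measured TCP pose, the force, the opening and the grip force at its end, in the units of the state.
- monitor.state(): the state, without advancing time (a new reading comes with each control period).
- vision.grab_frame(name): name is "side" or "top"; returns a dict with "color" (480x640x3 uint8, red, green, blue), "z_map" (480x640 float32, m along the optical axis (not along the pixel's ray), 0 where there is no reading), "mtx" (3x3 intrinsics, pixels), "R" (3x3) and "t" (3): a world point X has camera coordinates R X + t. Camera axes: x right, y down, z forward; pixel columns grow to the right and rows downward; lengths in m; the calibration is good to about 2 mm. A picture is of the moment at which its call begins.
- manip.job_done(): hands the job in; it is judged then, once.
The state is a dict: "time": time; "joint_pos": joint angles; "joint_vel": joint speeds; "joint_efforts": joint torques, N m; "tool_pos": TCP position; "tool_rot": TCP orientation; "contact_force": force on the tool from outside, world axes, zero at the start; "ft_torque": the same for the moment, N m; "gripper_width": opening from 0.0 (shut) to 1.0 (fully open); "grasp_force": force on a finger pad.
Only numpy, scipy, OpenCV 4.12 (cv2) and the standard library are available. Lean on these libraries where they do the work, as an engineer would, in place of code of your own. Each camera call takes 0.05 s, during which the arm holds its last target. There are 200 camera calls.

TASK

Put the measuring machine into service: take the flat-bladed key with the round disc bow from the stand, push it fully home into the key switch on the operator console and turn it clockwise as far as it will go, leaving it in the switch. Then swing the sprung start lever on the same console all the way to its stop and let it spring back. Leave the other things as they are.

Things in the scene. Friction and masses are not known exactly. Their poses are not given: they have to be found in the camera images.
- console: Fixed aluminium operator console on the table, 160 (x) by 250 (y) by 45 mm high, left or right of the robot's centre line (the stand on the other side); origin at the centre of its underside, z up. In its frame the key switch axis is at x -10, y +65 mm, the lever hub at x +25, y -45, and a small black jog stick (36 mm tall) at x +52, y +35.
- slot (a point): Centre of the key slot's mouth, in the round brass face (41 mm across) of the key switch, 49 mm above the table, flush with the dark bezel round it (68 mm across). Turns with the switch: z up, y along the slot. Slot 17.5 mm long (y), 7.5 mm wide (x), 32 mm deep, 1.5 mm chamfer at the mouth. The key fits either way round.
- switch (a joint): Turn of the key switch about the vertical, rad: grows clockwise seen from above, stops at 0 (off; slot along the console's y) and 1.31 (on). It may start a little way round (0 to 0.3) and stays where it is left; about 0.06 N m turns it.
- key: Steel key standing upright in a slot of the stand. Origin at the centre of its shoulder's underside (35 mm above the table), z up. Below: flat blade 25 mm long, 16 (y) by 6 mm (x). Above: shoulder 24 mm across, 4 mm thick, a neck, then an upright disc bow 32 mm across (y-z plane), 10 mm thick (x), centred 28 mm above the origin. About 60 g. Fully home, the shoulder rests on the brass face.
- stand: Fixed grey plastic block, 60 (x) by 180 (y) by 35 mm high, with three identical slots 10 (x) by 20 mm (y), 58 mm apart along y (y -58, 0, +58 mm); origin at the centre of its underside. Holds the key, the plug gauge and the T-handle driver, in any order.
- start_lever (a joint): Turn of the start lever about its vertical hub, rad: 0 at rest, grows clockwise seen from above, 0.9 at its stop (a low steel pin, 8 mm across and 17 mm tall, on the console). A spring drives it back to 0; about 1 N at the post moves it and 3.3 N holds it at the stop.
- lever_post (a point): Point on the axis of the upright black round post (12 mm diameter, free from 63 to 95 mm above the table) at the lever's end, 81 mm above the table, 60 mm from the hub axis. Below 63 mm is the flat steel arm. At rest at x -17, y -87 mm in the console's frame; at the stop near x -35, y -38 mm.
- lever_hub (a point): Point on the lever's vertical turning axis, 81 mm above the table, over the dark round hub (32 mm across, 20 mm tall).
- plug_gauge: Bystander: round upright steel plug gauge in the stand, 18 mm diameter handle, top 46 mm above its origin (underside of its shoulder, on the stand's top).
- tee_driver: Bystander: T-handle driver in the stand, thin shank with a 44 mm crossbar (along y) 38 mm above its origin (underside of its shoulder, on the stand's top).
- sample_part: Bystander: loose steel block, 35 (x) by 60 (y) by 30 mm, lying beyond the console and stand; origin at the centre of its underside.
- jar: Bystander: loose small amber jar with a black cap, 52 mm diameter, 65 mm tall, to one side; origin at the centre of its underside.
Things that resemble listed ones, but are neither listed nor needed, are in the scene too. What is shaped like the key but orange or red is not meant.

How it is judged:
On the way, in this order (a step that is already met when the one before it is completed fails the run):
1. the key is fully home in the switch (horizontal distance between key and slot below 0.004 m and z of key in the frame of slot below 0.003 m and angle between the z axis of key and the z axis of slot, either way round below 0.12 rad and angle between the y axis of key and the y axis of slot, either way round below 0.25 rad), for 0.1 s.
2. with the key in it, the switch is turned clockwise to its stop (horizontal distance between key and slot below 0.004 m and z of key in the frame of slot below 0.006 m and angle between the z axis of key and the z axis of slot, either way round below 0.12 rad and angle between the y axis of key and the y axis of slot, either way round below 0.25 rad and value of joint switch above 1.16 rad), for 0.1 s.
3. the start lever is swung to its stop (value of joint start_lever above 0.82 rad), for 0.05 s.
At the end, for the whole second after the job is handed in: Key at rest in the switch, shoulder within 3 mm of the brass face, within 4 mm of its axis, upright, in line with the slot; switch at 1.16 rad or more; lever within 0.08 rad of rest; plug gauge, T-handle driver, sample part and jar upright, within 20 mm of their starts (all of step 1 and value of joint switch above 1.16 rad and value of joint start_lever below 0.08 rad and linear speed of key below 0.02 m/s and distance of each of plug_gauge, tee_driver, sample_part, jar from where it was at the start of the episode below 0.02 m and angle between each of plug_gauge, tee_driver, sample_part, jar's own z axis and vertical below 0.35 rad); the robot touches nothing.
It fails at once if a bystander (plug gauge, T-handle driver, sample part or jar) is moved by more than 40 mm (distance of any of plug_gauge, tee_driver, sample_part, jar from where it was at the start of the episode above 0.04 m).
It also fails if it takes over 61 s, if anything falls off the work surface, if the arm or the gripper's body presses on something with over 40 N, if the wrist force passes 120 N, or if a joint passes its speed limit or range.

## Working session

There is one attempt and no reset: what is moved stays moved. The work goes in short steps, Python scripts to look and compute and a tool call to move; the robot and the scene stay as the last step left them, time stands still between calls to the robot, and variables do not carry over. Pictures are saved under pics/ and viewed, at most 13 in all, crops included, and the job is handed in when it is done.

Besides the shell and the picture viewer there is one more tool, called after "Emit:" as name(argument=value, ...), one argument or row to a line, values as JSON. arm_command: Moves the arm, as the interface text tells. Shifts and turns lie within -1 to 1; 1 stands for 30 cm of shift or pi/2 rad of turn. Its arguments: {"type":"object","properties":{"rows":{"type":"array"}},"required":["rows"]}

```bash
mkdir -p pics; python3 - <<'E'
from plant import monitor, vision
import cv2, numpy as np
s=monitor.state(); print({k:np.round(v,3) for k,v in s.items()})
for n in ("top","side"):
    f=vision.grab_frame(n); np.savez(f"{n}0.npz",**f)
    cv2.imwrite(f"pics/{n}0.png",f["color"][:,:,::-1]); print(n,f["mtx"],f["R"],f["t"])
E
```

```text
{'time': np.float64(0.0), 'joint_pos': array([ 1.014,  0.053,  1.614,  0.   ,  1.476, -0.119]), 'joint_vel': array([ 0.   , -0.   ,  0.001, -0.   , -0.002, -0.   ]), 'joint_efforts': array([-0.0000e+00, -3.9370e+01, -3.7017e+01, -0.0000e+00,  7.0000e-03,
        0.0000e+00]), 'tool_pos': array([0.265, 0.566, 0.23 ]), 'tool_rot': array([-0.   ,  0.217,  0.976, -0.001]), 'contact_force': array([-0.874,  1.261,  0.199]), 'ft_torque': array([ 0.033, -0.02 ,  0.009]), 'grasp_force': np.float64(0.0), 'gripper_width': np.float64(0.998)}
top [[498.136032     0.         322.81333376]
 [  0.         498.136032   240.16364024]
 [  0.           0.           1.        ]] [[-0.02724743 -0.99942642  0.02010983]
 [-0.99638484  0.02553415 -0.08102634]
 [ 0.08046637 -0.02224489 -0.99650907]] [0.07088858 0.61066895 1.06740209]
side [[464.67779766   0.         318.14436918]
 [  0.         464.67779766 244.78880366]
 [  0.           0.           1.        ]] [[ 0.86979236 -0.49305346 -0.01896157]
 [-0.32615518 -0.54568231 -0.77191555]
 [ 0.37024864  0.67759066 -0.63544224]] [-0.48354592  0.28714548  0.65453522]
```

View pics/top0.png

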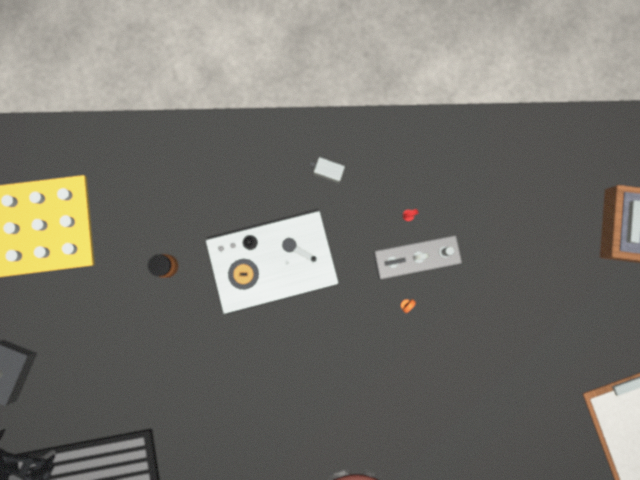

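View pics/side0.png

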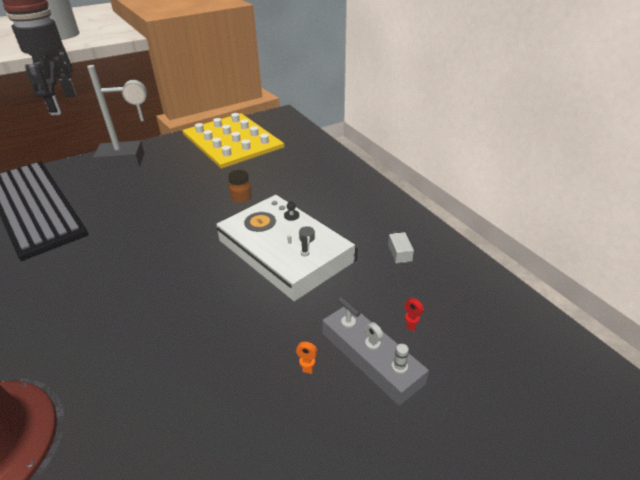

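The top view shows the console at about (272,262), with brass at (243,274), slot near horizontal and lever post at (313,259). The stand is at (418,257): T-driver on the left (395,262), key in the middle (420,257), plug on the right (448,251). The orange decoy at (408,305) and the red one at (410,214) flank the stand. The side view agrees, with the key bow at (375,331).

```bash
cat > h.py <<'E'
import numpy as np, cv2
def ray(f,uv):
    d=np.linalg.inv(f["mtx"])@np.array([uv[0],uv[1],1.]); R=f["R"]
    return -R.T@f["t"], R.T@d
def onz(f,uv,z):
    o,d=ray(f,uv); return (o+d*(z-o[2])/d[2])
def proj(f,X):
    c=f["mtx"]@(f["R"]@np.asarray(X)+f["t"]); return c[:2]/c[2]
def tri(fa,a,fb,b):
    (o1,d1),(o2,d2)=ray(fa,a),ray(fb,b)
    s=np.linalg.lstsq(np.c_[d1,-d2],o2-o1,rcond=None)[0]
    p,q=o1+s[0]*d1,o2+s[1]*d2; return (p+q)/2,p-q
def big(m,box):
    k=np.zeros_like(m); x0,y0,x1,y1=box; k[y0:y1,x0:x1]=m[y0:y1,x0:x1]
    cs=cv2.findContours(k,cv2.RETR_EXTERNAL,cv2.CHAIN_APPROX_NONE)[0]
    return max(cs,key=cv2.contourArea)
def hsv(f): return cv2.cvtColor(f["color"],cv2.COLOR_RGB2HSV)
E
python3 - <<'E'
from h import *
F={n:dict(np.load(n+"0.npz")) for n in("top","side")}
np.set_printoptions(precision=4,suppress=True)
boxes={"top":((195,200,350,325),(365,225,470,290)),"side":((205,180,365,310),(310,295,440,410))}
for n,f in F.items():
    h=hsv(f); b=boxes[n]
    br=cv2.inRange(h,(8,90,90),(30,255,255)); c=big(br,b[0]); e=cv2.fitEllipse(cv2.convexHull(c))
    print(n,"brass",e,onz(f,e[0],.049))
    # bezel
    if n=="top":
        g=cv2.cvtColor(f["color"],cv2.COLOR_RGB2GRAY)
        for nm,m,bx,z in(("console",(g>150).astype(np.uint8)*255,b[0],.045),("stand",(g>95).astype(np.uint8)*255,b[1],.035)):
            c=big(m,bx); r=cv2.minAreaRect(cv2.convexHull(c)); P=np.array([onz(f,p,z) for p in cv2.boxPoints(r)])
            print(nm,r,P[:,:2],P.mean(0), np.linalg.norm(np.diff(P,axis=0),axis=1))
a,b=F["top"]["color"][235:315,200:470],F["side"]["color"][180:410,205:440]
cv2.imwrite("pics/ta.png",cv2.resize(F["top"]["color"][225:295,210:470],None,fx=3,fy=3,interpolation=cv2.INTER_CUBIC)[:,:,::-1])
cv2.imwrite("pics/sa.png",cv2.resize(F["side"]["color"][285:410,290:440],None,fx=4,fy=4,interpolation=cv2.INTER_CUBIC)[:,:,::-1])
E
```

```text
top brass ((242.8765869140625, 273.7468566894531), (19.697044372558594, 20.21440887451172), 65.79714965820312) [0.5432 0.2269 0.049 ]
console ((271.29132080078125, 261.9107971191406), (75.90216827392578, 118.93092346191406), 75.57923126220703) [[0.6176 0.3087]
 [0.6754 0.0607]
 [0.5162 0.0246]
 [0.4605 0.2702]] [0.5674 0.1661 0.045 ] [0.2547 0.1632 0.2518]
stand ((417.9613342285156, 256.7681884765625), (30.870372772216797, 84.77606964111328), 78.8453369140625) [[ 0.5876 -0.0542]
 [ 0.6187 -0.2374]
 [ 0.5523 -0.2472]
 [ 0.5218 -0.0648]] [ 0.5701 -0.1509  0.035 ] [0.1858 0.0671 0.185 ]
side brass ((239.68292236328125, 190.0697479248047), (22.357967376708984, 25.489654541015625), 169.25401306152344) [0.5521 0.3579 0.049 ]
```

View pics/ta.png

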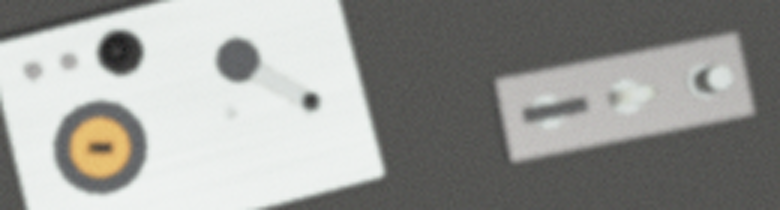

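View pics/sa.png

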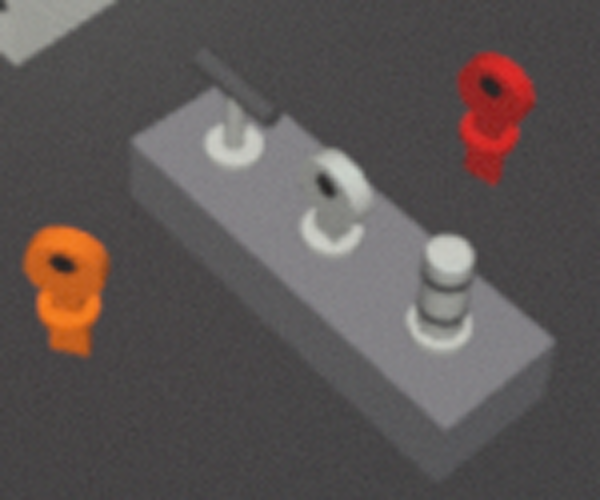

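The crops show the slot (dark) nearly horizontal at about (242.5,273.5). The grey disc-bow key is in the middle of the stand, the T-driver crossbar is dark and the plug is at the right end.

```bash
python3 - <<'E'
from h import *
F={n:dict(np.load(n+"0.npz")) for n in("top","side")}
np.set_printoptions(precision=4,suppress=True)
B={"top":(225,255,262,292),"side":(240,205,280,240)}
E={}
for n,f in F.items():
    c=big(cv2.inRange(hsv(f),(8,90,90),(30,255,255)),B[n]); h=cv2.convexHull(c); e=cv2.fitEllipse(h); E[n]=e[0]
    m=np.zeros((480,640),np.uint8); cv2.fillConvexPoly(m,h,1); m=cv2.erode(m,np.ones((3,3)))
    g=f["color"][:,:,0].astype(float); ref=np.percentile(g[m>0],80); w=np.clip(ref-25-g,0,None)*(m>0)
    v,u=np.nonzero(w); W=w[v,u]; P=np.array([onz(f,p,.049)[:2] for p in np.c_[u,v]])
    mu=(P*W[:,None]).sum(0)/W.sum(); C=((P-mu).T*W)@(P-mu)/W.sum(); l,V=np.linalg.eigh(C); d=V[:,1]*np.sign(V[1,1])
    print(n,"brass",e,onz(f,e[0],.049),"slot",mu,"yaw",np.arctan2(-d[0],d[1]),l)
print("tri brass",tri(F["top"],E["top"],F["side"],E["side"]))
# key cloud
for n,f in F.items():
    v,u=np.mgrid[:480,:640]; z=f["z_map"]; K=f["mtx"]
    X=np.stack([(u-K[0,2])/K[0,0]*z,(v-K[1,2])/K[1,1]*z,z],-1)[z>0]; W=(X-f["t"])@f["R"]
    Y=.166; d=W[:,:2]-[.570,-.151]; a=d@[np.cos(Y),np.sin(Y)]; b=d@[-np.sin(Y),np.cos(Y)]
    for nm,y0 in(("tee",.058),("mid",0),("plug",-.058)):
        s=(abs(a)<.027)&(abs(b-y0)<.027)&(W[:,2]>.045); P=W[s]
        mu=P[:,:2].mean(0); l,V=np.linalg.eigh(np.cov(P[:,:2].T)); q=V[:,1]*np.sign(V[1,1])
        print(n,nm,s.sum(),P.mean(0),"zmax",P[:,2].max(),"yaw",np.arctan2(-q[0],q[1]),np.sqrt(l))
# key in stand: bright shoulder/bow
for n,bx in(("top",(408,245,432,270)),("side",(364,318,388,350))):
    f=F[n]; h=hsv(f); x0,y0,x1,y1=bx
    print(n); print(h[y0:y1,x0:x1,2])
E
```

```text
top brass ((242.8765869140625, 273.7468566894531), (19.697044372558594, 20.21440887451172), 65.79714965820312) [0.5432 0.2269 0.049 ] slot [0.543  0.2263] yaw -0.03175510567389227 [0. 0.]
side brass ((259.34234619140625, 220.66021728515625), (12.342916488647461, 20.549360275268555), 82.82495880126953) [0.5427 0.2255 0.049 ] slot [0.5426 0.2243] yaw -0.04364828598117062 [0. 0.]
tri brass (array([0.5432, 0.227 , 0.0478]), array([-0.,  0.,  0.]))
top tee 103 [ 0.5596 -0.0923  0.0743] zmax 0.07926968681273647 yaw 0.15488326796530769 [0.0029 0.0131]
top mid 74 [ 0.5689 -0.1479  0.0726] zmax 0.07925119346122478 yaw 0.15654096381958293 [0.0029 0.0089]
top plug 96 [ 0.5784 -0.2045  0.0715] zmax 0.08616147593078939 yaw 1.0581463713425427 [0.0049 0.005 ]
side tee 199 [ 0.5594 -0.0975  0.0725] zmax 0.08071805056613678 yaw 0.1819976569936098 [0.0024 0.012 ]
side mid 270 [ 0.5679 -0.1551  0.0678] zmax 0.08109068210416151 yaw 0.2749821018515305 [0.0029 0.0083]
side plug 277 [ 0.5765 -0.2128  0.0694] zmax 0.08307311324144305 yaw 0.8413852874221199 [0.0042 0.005 ]
top
[[159 161 167 175 174 177 180 1
[... 5032 characters left out ...]
59 193 199 197 195 177 156 138 132 131 138 154 179 195 190 166 136
  134 138 133 131 136 133]
 [130 145 180 198 200 200 198 180 152 141 148 169 184 193 195 181 148 136
  135 134 133 132 134 132]
 [131 135 155 184 200 204 199 199 180 162 171 189 196 198 191 169 135 133
  131 133 132 132 131 133]
 [135 130 140 163 186 197 201 201 194 191 194 198 196 190 169 144 129 135
  134 133 131 132 134 132]
 [134 134 131 142 157 171 182 192 195 192 198 189 180 168 143 131 131 133
  132 132 133 134 134 132]
 [134 134 135 137 139 149 155 166 168 172 168 166 154 147 132 132 133 135
  132 134 135 131 135 135]
 [132 136 135 134 135 136 139 142 146 148 147 142 140 135 130 134 133 133
  133 134 133 132 133 134]]
```

Emit:
arm_command(
  rows=[
    [50,[0.5,-1,0],[0,0,-0.616]],
    [50,[0.5,-1,0],[0,0,-0.616]],
    [50,[0.5,-1,0],[0,0,-0.616]],
    [50,[0.5,-1,0],[0,0,-0.616]],
    [50,[0.5,-1,0],[0,0,-0.616]],
    [50,[0.5,-1,0],[0,0,-0.616]],
    [50,[0.5,-1,0],[0,0,-0.616]],
    [50,[0.5,-1,0],[0,0,-0.616]],
    [50,[0.5,-1,0],[0,0,-0.616]],
    [50,[0.5,-1,0],[0,0,-0.616]],
    [50,[0.5,-1,0],[0,0,-0.616]],
    [50,[0.5,-1,0],[0,0,-0.616]],
  ],
)

```text
time: 1.1
tool_pos: [0.4144, 0.2669, 0.231]
tool_rot: [-0.0, 0.646, 0.764, -0.0]
contact_force: [0.6, 0.1, 0.1]
gripper_width: 0.583
grasp_force: 0.0
```

Emit:
arm_command(
  rows=[
    [50,[0.51,-1,0],[0,0,0]],
    [50,[0.51,-1,0],[0,0,0]],
    [50,[0.51,-1,0],[0,0,0]],
    [50,[0.51,-1,0],[0,0,0]],
    [50,[0.51,-1,0],[0,0,0]],
    [50,[0.51,-1,0],[0,0,0]],
    [50,[0.51,-1,0],[0,0,0]],
    [50,[0.51,-1,0],[0,0,0]],
    [50,[0.51,-1,0],[0,0,0]],
    [50,[0.51,-1,0],[0,0,0]],
  ],
)

```text
time: 1.93
tool_pos: [0.5687, -0.0343, 0.2307]
tool_rot: [-0.001, 0.646, 0.763, -0.0]
contact_force: [0.0, -0.4, -0.7]
gripper_width: 0.588
grasp_force: 0.0
```

Emit:
arm_command(
  rows=[
    [50,[0,-0.39,-0.3],[0,0,0]],
    [50,[0,-0.39,-0.3],[0,0,0]],
    [50,[0,-0.39,-0.3],[0,0,0]],
    [50,[0,-0.39,-0.3],[0,0,0]],
    [50,[0,-0.39,-0.3],[0,0,0]],
    [50,[0,-0.39,-0.3],[0,0,0]],
  ],
)

```text
time: 2.43
tool_pos: [0.5674, -0.149, 0.1401]
tool_rot: [-0.002, 0.646, 0.764, -0.0]
contact_force: [-0.6, 0.7, 0.1]
gripper_width: 0.588
grasp_force: 0.0
```

Emit:
arm_command(
  rows=[
    [50,[0.004,-0.006,-0.1],[0,0,0]],
    [50,[0.004,-0.006,-0.2],[0,0,0]],
    [50,[0.004,-0.006,-0.28],[0,0,0]],
    [50,[0.004,-0.006,-0.317],[0,0,0]],
    [50,[0.004,-0.006,-0.317],[0,0,0]],
    [50,[0.004,-0.006,-0.317],[0,0,0]],
  ],
)

```text
time: 2.93
tool_pos: [0.57, -0.1515, 0.0474]
tool_rot: [0.0, 0.646, 0.764, 0.0]
contact_force: [0.0, -0.2, 0.2]
gripper_width: 0.585
grasp_force: 0.0
```

Emit:
arm_command(
  rows=[
    [0,[0,0,0],[0,0,0]],
    [0,[0,0,0],[0,0,0]],
    [0,[0,0,0],[0,0,0]],
    [0,[0,0,0],[0,0,0]],
    [0,[0,0,0],[0,0,0]],
    [0,[0,0,0],[0,0,0]],
    [0,[0,0,0],[0,0,0]],
    [0,[0,0,0],[0,0,0]],
  ],
)

```text
time: 3.6
tool_pos: [0.5705, -0.1533, 0.0482]
tool_rot: [0.001, 0.646, 0.763, 0.001]
contact_force: [-1.2, 1.7, 6.0]
gripper_width: 0.106
grasp_force: 59.3
```

Emit:
arm_command(
  rows=[
    [0,[0,0,0.05],[0,0,0]],
    [0,[0,0,0.15],[0,0,0]],
    [0,[0,0,0.25],[0,0,0]],
    [0,[0,0,0.4],[0,0,0]],
    [0,[-0.088,0.5,0.4],[0,0,-0.128]],
    [0,[-0.088,0.5,0.4],[0,0,-0.128]],
    [0,[-0.088,0.7,0.4],[0,0,-0.128]],
    [0,[-0.088,0.8,0.4],[0,0,-0.128]],
    [0,[-0.088,0.9,0.4],[0,0,-0.128]],
    [0,[-0.088,0.9,0.4],[0,0,-0.128]],
  ],
)

```text
time: 4.43
tool_pos: [0.5431, 0.0963, 0.166]
tool_rot: [0.0, 0.72, 0.694, -0.0]
contact_force: [0.9, -0.2, -1.4]
gripper_width: 0.104
grasp_force: 59.9
```

Emit:
arm_command(
  rows=[
    [0,[0,0.1,0],[0,0,0]],
    [0,[0,0.2,0],[0,0,0]],
    [0,[0,0.3,0],[0,0,0]],
    [0,[0,0.36,-0.05],[0,0,0]],
    [0,[0,0.36,-0.15],[0,0,0]],
    [0,[0,0.36,-0.15],[0,0,0]],
    [0,[0,0.36,-0.15],[0,0,0]],
  ],
)

```text
time: 5.02
tool_pos: [0.5419, 0.2022, 0.1187]
tool_rot: [-0.001, 0.72, 0.694, -0.003]
contact_force: [0.1, 0.2, -1.0]
gripper_width: 0.104
grasp_force: 59.9
```

```bash
python3 - <<'E'
from plant import monitor, vision
from h import *
s=monitor.state(); print(s["tool_pos"],s["tool_rot"],s["gripper_width"],s["contact_force"])
f=vision.grab_frame("side"); np.savez("side1.npz",**f)
p=proj(f,s["tool_pos"]); print("tcp px",p)
x,y=map(int,p); cv2.imwrite("pics/s1.png",cv2.resize(f["color"][y-60:y+60,x-70:x+70],None,fx=5,fy=5,interpolation=cv2.INTER_CUBIC)[:,:,::-1]); print(x-70,y-60)
E
```

```text
[0.54189377 0.20218787 0.11867719] [-0.00138004  0.71953968  0.69444546 -0.0025008 ] 0.10439514475528518 [ 0.06451089  0.19093396 -1.00654931]
tcp px [260.28482427 198.39238205]
190 138
```

View pics/s1.png

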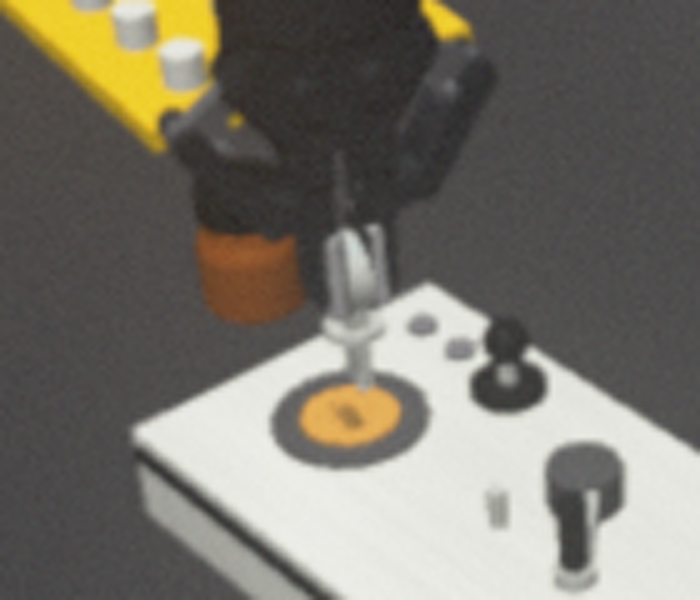

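The crop shows the key held upright, with shoulder at about (261,204) and blade tip at about (262.5,215). The brass is at (259,221), a bit further left (+y).

```bash
python3 - <<'E'
from h import *
np.set_printoptions(precision=2,suppress=True,linewidth=200)
f=dict(np.load("side1.npz")); T=np.array([.5419,.2022,.1187])
for nm,dz in(("shoulder mid",-.007),("shoulder bot",-.009),("blade mid",-.021),("blade tip",-.034)): print(nm,proj(f,T+[0,0,dz]))
J=[(proj(f,T+np.array(d)*.001)-proj(f,T)) for d in((1,0,0),(0,1,0),(0,0,1))]; print("px per mm",np.array(J))
print("fingers/pads z",proj(f,T))
print(f["color"][180:220,246:276].astype(int).min(-1))
E
```

```text
shoulder mid [260.63 201.33]
shoulder bot [260.73 202.17]
blade mid [261.31 207.14]
blade tip [261.94 212.44]
px per mm [[ 0.46 -0.15]
 [-0.21 -0.24]
 [-0.05 -0.42]]
fingers/pads z [260.28 198.38]
[[ 51  48  51 ...  79  76  72]
 [ 53  53  55 ...  76  74  73]
 [ 52  51  51 ...  76  79  74]
 ...
 [173 125 104 ... 105 134 187]
 [126 103  98 ... 102 119 174]
 [101  99  99 ... 102 111 144]]
```

Emit:
arm_command(
  rows=[
    [0,[0.004,0.083,0],[0,0,0]],
    [0,[0.004,0.083,-0.05],[0,0,0]],
    [0,[0.004,0.083,-0.079],[0,0,0]],
    [0,[0.004,0.083,-0.079],[0,0,0]],
    [0,[0.004,0.083,-0.079],[0,0,0]],
    [0,[0.004,0.083,-0.079],[0,0,0]],
  ],
)

```text
time: 5.57
tool_pos: [0.5456, 0.227, 0.0982]
tool_rot: [0.0, 0.72, 0.694, 0.0]
contact_force: [-0.2, 0.1, -0.3]
gripper_width: 0.106
grasp_force: 59.9
```

```bash
python3 - <<'E'
from plant import monitor, vision
from h import *
np.set_printoptions(precision=2,suppress=True,linewidth=200,threshold=10**6)
s=monitor.state(); T=s["tool_pos"]; print(T.round(4),s["tool_rot"].round(4))
fs=[vision.grab_frame("side") for _ in range(4)]; f=fs[0]; f["color"]=np.mean([g["color"] for g in fs],0).round().astype(np.uint8); np.savez("side2.npz",**f)
for nm,dz in(("shoulder top",-.0088),("shoulder bot",-.0128),("blade tip",-.0378)): print(nm,proj(f,T+[0,0,dz]))
print("slot px",proj(f,[.543,.2265,.049]))
print(f["color"][192:228,246:276].min(-1))
cv2.imwrite("pics/s2.png",cv2.resize(f["color"][180:240,225:305],None,fx=9,fy=9,interpolation=cv2.INTER_CUBIC)[:,:,::-1])
E
```

```text
[0.55 0.23 0.1 ] [0.   0.72 0.69 0.  ]
shoulder top [258.4  203.99]
shoulder bot [258.6 205.6]
blade tip [259.8  215.47]
slot px [259.29 220.38]
[[ 46  48  49  50  54  57  77 114 133 122 138 186 202 200 176 126 122 124  97  62  62  74  78  78  78  78  78  78  79  78]
 [ 46  47  49  52  54  57  72 108 133 125 130 176 194 194 184 152 121 126 101  63  63  74  78  79  78  79  78  78  81  85]
 [ 46  49  50  53  54  56  72 107 131 125 126 166 186 187 183 162 129 131 110  66  62  72  78  78  77  78  82  88 110 129]
 [ 45  47  50  53  56  57  73 103 130 127 125 154 176 176 175 161 140 137 114  68  60  71  78  79  82  90 112 142 170 198]
 [ 45  44  52  54  56  59  67 100 130 132 121 136 164 167 166 154 139 135 116  72  64  74  83  88 113 143 170 203 213 223]
 [ 46  46  50  57  58  57  64  94 129 132 122 124 154 155 151 142 134 136 120  80  75  88 114 142 170 203 212 222 224 224]
 [ 46  48  52  55  57  57  63  91 128 136 122 116 140 141 138 131 129 134 126 102 116 143 172 205 213 222 223 224 223 223]
 [ 46  45  46  53  56  56  61  86 122 134 123 110 127 124 122 117 118 133 140 152 182 204 215 
[... 2773 characters left out ...]
 89  88  87  82  73  72  70  78  86  88  91  91  90  88  91  99 102 102 102 106 145]
 [ 99  99  98  94  86  86  88  90  90  88  90  90  86  78  77  78  84  90  90  91  90  87  88  96 103 103 103 104 113 164]
 [100 101  99  98  91  83  86  90  90  88  88  90  90  87  86  88  91  92  91  88  86  92  98  99 101 102 104 106 136 190]
 [101 101 100 100  96  90  86  86  89  90  91  90  90  90  90  90  91  90  89  90  92 100 102 104 103 102 103 121 174 216]
 [104 100 100 101 100  98  97  94  89  84  85  84  84  88  88  88  90  94  96  98  99 101 104 104 101 102 119 168 212 223]
 [136 104 102 101 100 101 100  99  96  94  94  98  98  98  99  98  99 100 103 101 102 104 103 103 104 124 168 211 224 225]]
```

View pics/s2.png

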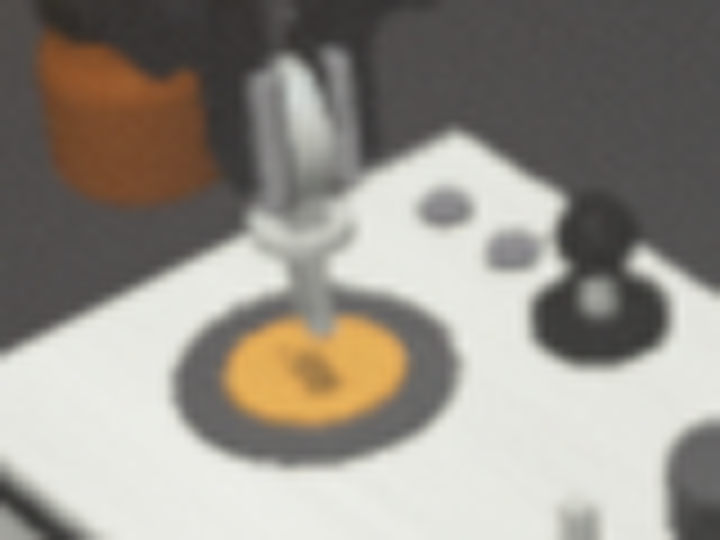

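The crop shows the slot at (259.3,220.4) and the blade tip just above and slightly behind it. The key is about 1 mm off at most, so I'll probe downward.

Emit:
arm_command(
  rows=[
    [0,[-0.003,0,-0.01],[0,0,0]],
    [0,[-0.003,0,-0.02],[0,0,0]],
    [0,[-0.003,0,-0.03],[0,0,0]],
    [0,[-0.003,0,-0.036],[0,0,0]],
    [0,[-0.003,0,-0.042],[0,0,0]],
    [0,[-0.003,0,-0.047],[0,0,0]],
    [0,[-0.003,0,-0.047],[0,0,0]],
  ],
)

```text
time: 6.35
tool_pos: [0.5448, 0.2277, 0.0863]
tool_rot: [0.0, 0.72, 0.694, -0.0]
contact_force: [-5.8, -2.7, 14.4]
gripper_width: 0.104
grasp_force: 62.3
```

```bash
cat > look.py <<'E'
import sys
from plant import monitor, vision
from h import *
np.set_printoptions(precision=4,suppress=True)
S=[];fs=[]
for _ in range(3): s=monitor.state();S.append(np.r_[s["tool_pos"],s["contact_force"],s["ft_torque"]]); fs.append(vision.grab_frame("side")["color"])
print(np.array(S).round(4)); c=np.mean(fs,0).astype(np.uint8)
if len(sys.argv)>1: cv2.imwrite(sys.argv[1],cv2.resize(c[180:240,225:305],None,fx=9,fy=9,interpolation=cv2.INTER_CUBIC)[:,:,::-1])
E
python3 look.py
```

```text
[[ 0.5448  0.2277  0.0863 -5.793  -2.71   14.4117 -0.3806  1.3467  0.0163]
 [ 0.5448  0.2277  0.0864 -6.1757 -2.4986 14.6777 -0.452   1.3331  0.0187]
 [ 0.5448  0.2277  0.0863 -6.0098 -2.4879 14.0355 -0.4067  1.3509  0.0338]]
```

Emit:
arm_command(
  rows=[
    [0,[-0.003,-0.001,0],[0,0,0]],
    [0,[-0.006,-0.002,0],[0,0,0]],
    [0,[-0.006,-0.002,-0.005],[0,0,0]],
    [0,[-0.006,-0.002,-0.005],[0,0,0]],
  ],
)

```text
time: 6.83
tool_pos: [0.5445, 0.2276, 0.0862]
tool_rot: [0.001, 0.72, 0.694, 0.002]
contact_force: [-4.9, -2.0, 16.9]
gripper_width: 0.105
grasp_force: 62.6
```

```bash
python3 look.py
```

```text
[[ 0.5445  0.2276  0.0862 -4.8524 -1.9608 16.8528 -0.2571  0.8891  0.0117]
 [ 0.5445  0.2276  0.0862 -4.425  -1.3768 16.5069 -0.219   0.951   0.0694]
 [ 0.5445  0.2276  0.0862 -4.5689 -2.6898 15.4073 -0.2611  0.9131  0.0761]]
```

Emit:
arm_command(
  rows=[
    [0,[-0.003,-0.001,0],[0,0,0]],
    [0,[-0.006,-0.002,0],[0,0,0]],
    [0,[-0.008,-0.002,0],[0,0,0]],
    [0,[-0.008,-0.002,0],[0,0,0]],
  ],
)

```text
time: 7.32
tool_pos: [0.5437, 0.2274, 0.0864]
tool_rot: [0.002, 0.72, 0.694, 0.004]
contact_force: [0.5, 0.1, 11.7]
gripper_width: 0.11
grasp_force: 61.8
```

```bash
python3 look.py pics/s3.png
```

```text
[[ 0.5437  0.2274  0.0864  0.5363  0.1381 11.6698  0.0378 -0.1331 -0.0397]
 [ 0.5437  0.2274  0.0864 -0.0971  0.1074 12.1888  0.0351 -0.1116 -0.0261]
 [ 0.5437  0.2274  0.0864  0.6049 -0.5295 12.473  -0.0029 -0.126  -0.0306]]
```

View pics/s3.png

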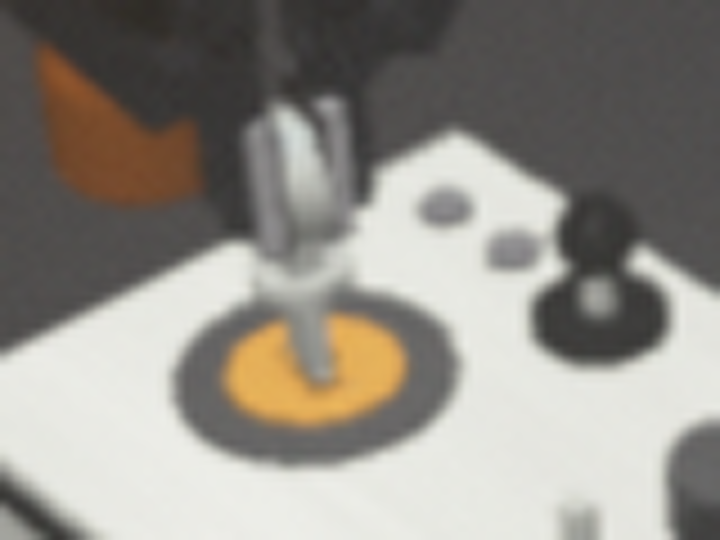

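The crop shows the blade tip resting at (260.4,222.7), with dark slot area visible just to its right. I'll overlay the slot outline to judge the offset.

```bash
python3 - <<'E'
from h import *
from plant import vision
f0=dict(np.load("side0.npz")); fs=[vision.grab_frame("side") for _ in range(3)]
f0["color"]; c1=np.mean([g["color"] for g in fs],0).astype(np.uint8)
k=16; x0,y0,w,h=247,206,25,30
def quad(c,yaw,hx,hy,z):
    ex,ey=np.array([np.cos(yaw),np.sin(yaw),0]),np.array([-np.sin(yaw),np.cos(yaw),0])
    P=[proj(f0,np.r_[c,z]+a*hx*ex+b*hy*ey) for a,b in((1,1),(1,-1),(-1,-1),(-1,1))]
    return ((np.array(P)-[x0,y0]+.5)*k).round().astype(np.int32)
out=[]
for i,c in enumerate((f0["color"],c1)):
    im=cv2.resize(c[y0:y0+h,x0:x0+w],None,fx=k,fy=k,interpolation=cv2.INTER_CUBIC)[:,:,::-1].copy()
    cv2.polylines(im,[quad((.543,.2265),-.035,.00375,.00875,.049)],True,(255,0,0),1)
    if i: cv2.polylines(im,[quad((.5437,.2274),-.035,.003,.008,.049)],True,(0,0,255),1)
    out.append(im)
cv2.imwrite("pics/ov.png",np.hstack(out))
E
```

```text
(no output)
```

View pics/ov.png

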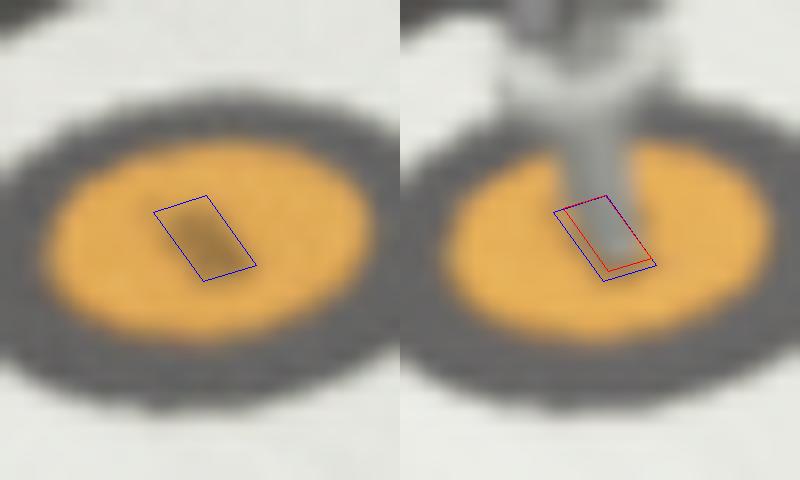

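The overlay shows the slot outline fits. The blade sits about 2 mm towards +y, up-left of its predicted tip, so I'll slide it -y.

Emit:
arm_command(
  rows=[
    [0,[0,-0.002,0],[0,0,0]],
    [0,[0,-0.004,0],[0,0,0]],
    [0,[0,-0.006,0],[0,0,0]],
    [0,[0,-0.008,0],[0,0,0]],
    [0,[0,-0.008,-0.003],[0,0,0]],
  ],
)

```text
time: 8.03
tool_pos: [0.5438, 0.2266, 0.086]
tool_rot: [0.001, 0.72, 0.694, 0.005]
contact_force: [-1.5, 3.4, 16.2]
gripper_width: 0.104
grasp_force: 62.6
```

```bash
python3 look.py
```

```text
[[ 0.5438  0.2266  0.086  -1.4715  3.3958 16.1686  0.9228  0.1567  0.0235]
 [ 0.5438  0.2266  0.086  -0.9591  5.0655 12.6201  0.993  -0.0178  0.0427]
 [ 0.5438  0.2266  0.0861  0.3607  4.4058 13.1096  1.0266 -0.0072 -0.0063]]
```

Emit:
arm_command(
  rows=[
    [0,[0,-0.002,0],[0,0,0]],
    [0,[0,-0.004,0],[0,0,0]],
    [0,[0,-0.006,0],[0,0,0]],
    [0,[0,-0.007,0],[0,0,0]],
  ],
)

```text
time: 8.52
tool_pos: [0.5424, 0.2235, 0.0829]
tool_rot: [0.001, 0.72, 0.694, 0.004]
contact_force: [4.2, 5.1, 2.8]
gripper_width: 0.108
grasp_force: 60.6
```

```bash
python3 look.py
```

```text
[[ 0.5424  0.2235  0.0829  4.1678  5.1109  2.8015  1.0959 -0.8069  0.0218]
 [ 0.5425  0.2236  0.0828  3.0494  5.9569  3.1499  1.0194 -0.807   0.0058]
 [ 0.5424  0.2235  0.0827  3.3187  4.8873  2.9471  1.1071 -0.7897 -0.0611]]
```

It dropped into the slot. I'll relieve the side force and push down.

Emit:
arm_command(
  rows=[
    [0,[0.003,0.003,0],[0,0,0]],
    [0,[0.003,0.003,-0.01],[0,0,0]],
    [0,[0.003,0.003,-0.02],[0,0,0]],
    [0,[0.003,0.003,-0.03],[0,0,0]],
    [0,[0.003,0.003,-0.03],[0,0,0]],
  ],
)

```text
time: 9.08
tool_pos: [0.5425, 0.2238, 0.0722]
tool_rot: [0.001, 0.72, 0.694, 0.003]
contact_force: [5.4, 5.4, -0.2]
gripper_width: 0.104
grasp_force: 60.3
```

```bash
python3 look.py
```

```text
[[ 0.5425  0.2238  0.0722  5.4367  5.3884 -0.2245  1.0713 -1.1849  0.0054]
 [ 0.5426  0.2238  0.0722  5.4135  5.6208  0.3858  1.0356 -1.1521  0.0032]
 [ 0.5425  0.2238  0.0722  5.3189  4.4675  0.62    1.0346 -1.1179  0.0091]]
```

Going in cleanly. The remaining depth is about 11 mm.

Emit:
arm_command(
  rows=[
    [0,[0.003,0.002,-0.01],[0,0,0]],
    [0,[0.003,0.003,-0.018],[0,0,0]],
    [0,[0.003,0.003,-0.026],[0,0,0]],
    [0,[0.003,0.003,-0.032],[0,0,0]],
    [0,[0.003,0.003,-0.038],[0,0,0]],
    [0,[0.003,0.003,-0.044],[0,0,0]],
    [0,[0.003,0.003,-0.044],[0,0,0]],
  ],
)

```text
time: 9.82
tool_pos: [0.543, 0.2241, 0.0621]
tool_rot: [0.0, 0.72, 0.694, 0.0]
contact_force: [-3.7, 1.6, 19.1]
gripper_width: 0.107
grasp_force: 63.0
```

```bash
python3 look.py pics/s4.png
```

```text
[[ 0.543   0.2241  0.0621 -3.7185  1.6154 19.1319  0.1125  0.8581  0.011 ]
 [ 0.5429  0.224   0.062  -3.8653  0.5693 19.4727  0.173   0.7613  0.0181]
 [ 0.543   0.224   0.0621 -3.5612  0.5246 19.1867  0.161   0.7226  0.0817]]
```

View pics/s4.png

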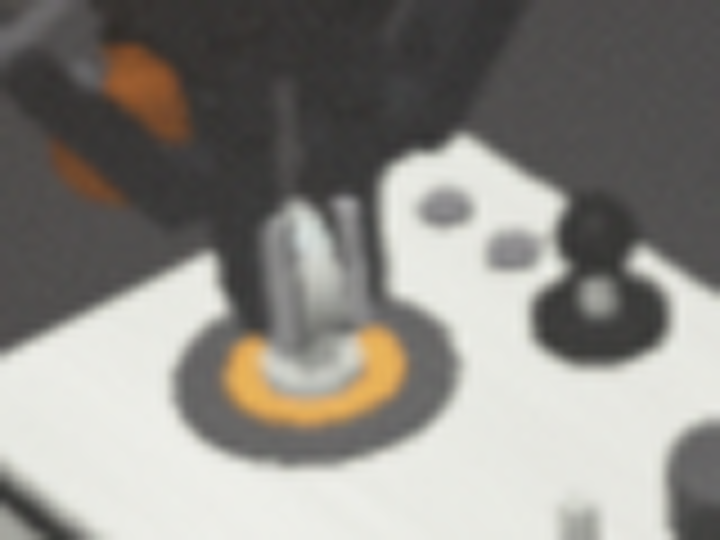

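Shoulder is seated on the brass (307,365 in the crop) with 19 N down, so the key is home. Now I turn it clockwise about the slot axis.

Emit:
arm_command(
  rows=[
    [0,[-0.001,0,0],[0,0,-0.07]],
    [0,[-0.001,0,0],[0,0,-0.14]],
    [0,[-0.002,0,0],[0,0,-0.2]],
    [0,[-0.003,0.001,0],[0,0,-0.27]],
    [0,[-0.004,0.001,0],[0,0,-0.34]],
    [0,[-0.004,0.002,0],[0,0,-0.4]],
    [0,[-0.005,0.002,0],[0,0,-0.47]],
    [0,[-0.006,0.003,0],[0,0,-0.54]],
    [0,[-0.006,0.003,0],[0,0,-0.6]],
    [0,[-0.007,0.004,0],[0,0,-0.65]],
    [0,[-0.007,0.004,0],[0,0,-0.69]],
    [0,[-0.007,0.004,0],[0,0,-0.69]],
  ],
)

```text
time: 10.97
tool_pos: [0.542, 0.2252, 0.0621]
tool_rot: [0.0, 0.975, 0.223, 0.002]
contact_force: [0.3, 0.8, 15.4]
gripper_width: 0.105
grasp_force: 62.5
```

```bash
python3 look.py
```

```text
[[ 0.542   0.2252  0.0621  0.2642  0.7663 15.3862  0.1933  0.0265 -0.0525]
 [ 0.542   0.2252  0.0621  0.2289  0.2132 16.3279  0.1449  0.0412 -0.0383]
 [ 0.542   0.2252  0.0621  0.8568  1.1835 15.4339  0.2272  0.0766 -0.0399]]
```

Emit:
arm_command(
  rows=[
    [0,[0,0,0],[0,0,-0.03]],
    [0,[0,0,0],[0,0,-0.06]],
    [0,[0,0,0],[0,0,-0.06]],
  ],
)

```text
time: 11.37
tool_pos: [0.542, 0.2253, 0.0621]
tool_rot: [0.0, 0.984, 0.177, 0.002]
contact_force: [0.6, 2.2, 15.2]
gripper_width: 0.106
grasp_force: 62.4
```

```bash
python3 look.py; python3 -c "
from plant import monitor;print(monitor.state()['tool_rot'])"
```

```text
[[ 0.542   0.2253  0.0621  0.6148  2.1729 15.1545  0.2479  0.0444  0.1367]
 [ 0.542   0.2253  0.0621  0.8109  1.963  15.5051  0.2081  0.034   0.1062]
 [ 0.542   0.2253  0.0621 -0.4828  0.8905 16.0125  0.2563  0.0385  0.1108]]
[8.93299382e-05 9.84070121e-01 1.77764827e-01 2.37815523e-03]
```

Emit:
arm_command(
  rows=[
    [0,[0,0,0],[0,0,-0.04]],
    [0,[0,0,0],[0,0,-0.07]],
    [0,[0,0,0],[0,0,-0.07]],
  ],
)

```text
time: 11.77
tool_pos: [0.5421, 0.2255, 0.0621]
tool_rot: [0.0, 0.992, 0.124, 0.003]
contact_force: [-0.8, 2.0, 15.6]
gripper_width: 0.106
grasp_force: 64.0
```

```bash
python3 look.py; python3 -c "
from plant import monitor;print(monitor.state()['tool_rot'])"
```

```text
[[ 0.5421  0.2255  0.0621 -0.8062  1.979  15.605   0.3762 -0.1154  0.8281]
 [ 0.5421  0.2255  0.0621  1.017   1.027  14.3918  0.4287 -0.1525  0.831 ]
 [ 0.5422  0.2255  0.0621  0.0055  2.2831 15.4967  0.3999 -0.1163  0.7772]]
[2.84270353e-05 9.92204351e-01 1.24592260e-01 2.70056608e-03]
```

Hard stop reached (0.8 N m). I'll ease the torque, release and lift.

Emit:
arm_command(
  rows=[
    [0,[0,0,0.003],[0,0,0.04]],
    [0,[0,0,0.003],[0,0,0.045]],
    [30,[0,0,0.003],[0,0,0.045]],
    [30,[0,0,0.003],[0,0,0.045]],
    [30,[0,0,0.003],[0,0,0.045]],
    [30,[0,0,0.003],[0,0,0.045]],
    [30,[0,0,0.04],[0,0,0.045]],
    [30,[0,0,0.1],[0,0,0.045]],
    [30,[0,0,0.2],[0,0,0.045]],
    [30,[0,0,0.3],[0,0,0.045]],
    [30,[0,0,0.4],[0,0,0.045]],
    [30,[0,0,0.4],[0,0,0.045]],
  ],
)

```text
time: 12.92
tool_pos: [0.5434, 0.2258, 0.1873]
tool_rot: [-0.001, 0.987, 0.158, 0.006]
contact_force: [0.2, 0.3, 0.9]
gripper_width: 0.353
grasp_force: 0.0
```

```bash
python3 look.py pics/s5.png; python3 - <<'E'
from h import *
c,y=np.array([.5674,.1661]),.223
# refine console from switch
R=np.array([[np.cos(y),-np.sin(y)],[np.sin(y),np.cos(y)]])
sw=np.array([.543,.2265])
for n,p in(("post",(-17,-87)),("stop",(-35,-38)),("hub",(25,-45)),("jog",(52,35))): print(n,c+R@(np.array(p)/1e3), sw+R@((np.array(p)-[-10,65])/1e3))
E
```

```text
[[ 0.5434  0.2258  0.1873  0.1981  0.2722  0.8676  0.0028 -0.012  -0.0294]
 [ 0.5421  0.2255  0.1842  0.3325  1.3519 -0.1058  0.001  -0.0202 -0.0131]
 [ 0.5406  0.2251  0.1811  0.4409 -0.1102 -0.3676  0.0198 -0.006  -0.026 ]]
post [0.57006155 0.0774946 ] [0.56978909 0.07671567]
stop [0.5416706  0.12130047] [0.54139814 0.12052154]
hub [0.60173299 0.12774318] [0.60146054 0.12696425]
jog [0.61037192 0.21173347] [0.61009947 0.21095454]
```

View pics/s5.png

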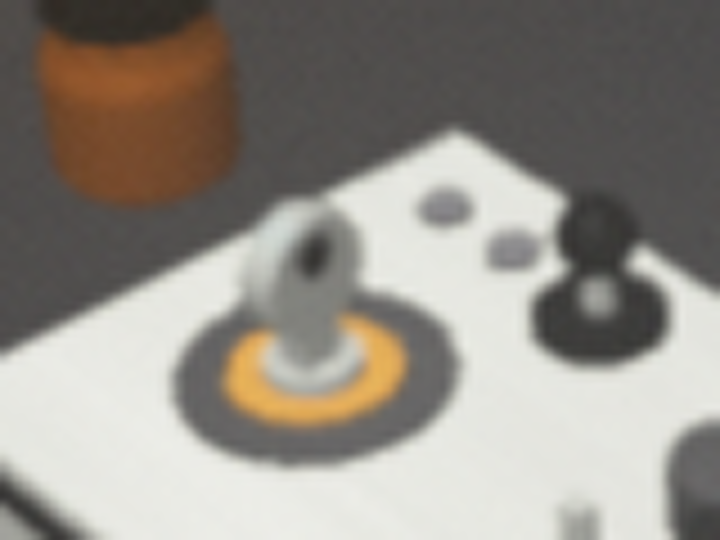

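The crop shows the key seated and turned, standing upright on the brass (307,365). Next is the lever. I'll straddle the post with the fingers along its travel.

Emit:
arm_command(
  rows=[
    [34,[0.097,-0.495,0],[0,0,0.155]],
    [34,[0.097,-0.495,0],[0,0,0.155]],
    [34,[0.097,-0.495,0],[0,0,0.155]],
    [34,[0.097,-0.495,0],[0,0,0.155]],
    [34,[0.097,-0.495,0],[0,0,0.155]],
    [34,[0.097,-0.495,0],[0,0,0.155]],
    [34,[0.097,-0.495,0],[0,0,0.155]],
    [34,[0.097,-0.495,0],[0,0,0.155]],
  ],
)

```text
time: 13.73
tool_pos: [0.568, 0.0774, 0.1775]
tool_rot: [-0.0, 0.961, 0.278, -0.001]
contact_force: [0.7, 0.4, 0.7]
gripper_width: 0.396
grasp_force: 0.0
```

```bash
python3 look.py; python3 -c "
from plant import monitor;s=monitor.state();print(s['tool_rot'],s['gripper_width'])"
```

```text
[[ 0.568   0.0774  0.1775  0.6743  0.3821  0.6904 -0.0109  0.0311  0.0269]
 [ 0.5681  0.0776  0.1778 -0.3758 -0.7138 -0.054  -0.0378  0.0023 -0.0273]
 [ 0.5683  0.0776  0.1781  0.5086  0.2314  0.2302  0.0384 -0.0239  0.0029]]
[-1.34268295e-04  9.60635365e-01  2.77812157e-01 -2.87036302e-04] 0.39716875236091304
```

Emit:
arm_command(
  rows=[
    [34,[0.005,-0.002,-0.1],[0,0,0]],
    [34,[0.005,-0.002,-0.2],[0,0,0]],
    [34,[0.005,-0.002,-0.27],[0,0,0]],
    [34,[0.005,-0.002,-0.32],[0,0,0]],
    [34,[0.005,-0.002,-0.36],[0,0,0]],
    [34,[0.005,-0.002,-0.36],[0,0,0]],
    [34,[0.005,-0.002,-0.36],[0,0,0]],
  ],
)

```text
time: 14.47
tool_pos: [0.5701, 0.0762, 0.0705]
tool_rot: [-0.0, 0.961, 0.277, -0.0]
contact_force: [0.4, 0.1, 0.2]
gripper_width: 0.397
grasp_force: 0.0
```

Emit:
arm_command(
  rows=[
    [34,[-0.02,0.033,0],[0,0,0]],
    [34,[-0.055,0.06,0],[0,0,0]],
    [34,[-0.084,0.095,0],[0,0,0]],
    [34,[-0.103,0.136,0],[0,0,0]],
    [34,[-0.114,0.17,0],[0,0,0]],
    [34,[-0.116,0.188,0],[0,0,0]],
    [34,[-0.116,0.188,0],[0,0,0]],
    [34,[-0.116,0.188,0],[0,0,0]],
  ],
)

```text
time: 15.13
tool_pos: [0.5358, 0.1297, 0.0715]
tool_rot: [0.004, 0.961, 0.278, -0.001]
contact_force: [-0.7, -15.2, 4.5]
gripper_width: 0.397
grasp_force: 6.4
```

```bash
python3 look.py
```

```text
[[  0.5358   0.1297   0.0715  -0.7262 -15.2167   4.5377  -2.5204  -0.0487
   -0.1546]
 [  0.5358   0.1297   0.0715  -0.9902 -15.017    4.2826  -2.4593   0.0185
   -0.2372]
 [  0.5359   0.1297   0.0714   0.4387 -14.5009   3.4359  -2.3528   0.0366
   -0.1785]]
```

15 N against the post, so it's at the stop. I'll follow it back along the arc and lift.

Emit:
arm_command(
  rows=[
    [34,[0.003,-0.03,0],[0,0,0]],
    [34,[0.013,-0.052,0],[0,0,0]],
    [34,[0.032,-0.093,0],[0,0,0]],
    [34,[0.061,-0.128,0],[0,0,0]],
    [34,[0.096,-0.155,0],[0,0,0]],
    [34,[0.116,-0.188,0],[0,0,0]],
    [34,[0.116,-0.188,0],[0,0,0]],
    [34,[0.116,-0.188,0],[0,0,0]],
    [34,[0.116,-0.188,0],[0,0,0]],
  ],
)

```text
time: 16.03
tool_pos: [0.5698, 0.0759, 0.0701]
tool_rot: [-0.0, 0.961, 0.277, -0.001]
contact_force: [-0.9, -0.7, -0.0]
gripper_width: 0.398
grasp_force: 0.0
```

Emit:
arm_command(
  rows=[
    [34,[0,0,0.05],[0,0,0]],
    [34,[0,0,0.15],[0,0,0]],
    [34,[0,0,0.3],[0,0,0]],
    [34,[0,0,0.45],[0,0,0]],
    [34,[-0.3,0,0.6],[0,0,0]],
    [34,[-0.3,0,0.6],[0,0,0]],
    [34,[-0.3,0,0.6],[0,0,0]],
    [34,[-0.3,0,0.6],[0,0,0]],
    [34,[-0.3,0,0.6],[0,0,0]],
  ],
)

```text
time: 16.78
tool_pos: [0.4799, 0.0764, 0.2516]
tool_rot: [0.0, 0.961, 0.277, 0.001]
contact_force: [0.2, -0.3, -1.4]
gripper_width: 0.397
grasp_force: 0.0
```

```bash
python3 look.py; python3 - <<'E'
from plant import vision
import cv2
f=vision.grab_frame("side")
cv2.imwrite("pics/end.png",cv2.resize(f["color"][160:400,205:445],None,fx=2.5,fy=2.5,interpolation=cv2.INTER_CUBIC)[:,:,::-1])
E
```

```text
[[ 0.4799  0.0764  0.2516  0.1533 -0.2519 -1.4339  0.0012  0.0341  0.0239]
 [ 0.48    0.0762  0.2505 -0.033   0.4462 -0.4247  0.0627 -0.0368 -0.0575]
 [ 0.4801  0.0761  0.2498  0.1198 -0.4826 -0.1598 -0.009   0.0433 -0.0068]]
```

View pics/end.png

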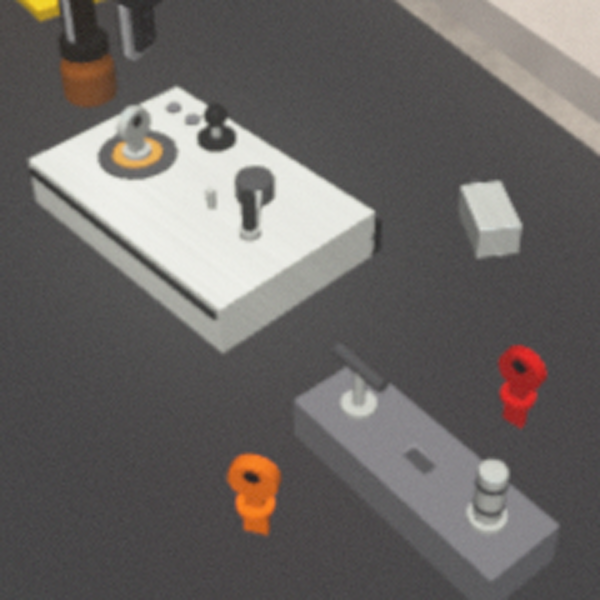

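The final picture shows the key turned and seated (137,150), the lever back at rest (250,210), the bystanders in place and the arm clear.

```bash
python3 -c "
from plant import manip;print(manip.job_done())"
```

```text
the job is handed in; nothing more can be done
None
```

I handed the job in at about 17 s on the robot's clock: the key is fully home in the switch and turned clockwise to its stop, the start lever went to its stop and sprang back, and the last picture shows the other things in place; the hand-in returned no verdict.

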